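Draw the spent humidity cassette out of a transit crate through its hand hatch

ROBOT

A 6-joint arm with a two-finger parallel gripper is mounted at the origin on the work surface. World frame = base frame: x ahead of the robot, y to its left, z up, the work surface at z = 0. Lengths are in m, angles in degrees, forces in N, time in s.
With the tool pointing down it reaches from about 0.325 to 0.85 m from the base axis. Payload 15.5 kg.
Tool frame: the origin (TCP) lies midway between the tips of the shut fingers; the grasp point (between the pads) lies 19 mm behind it; y points along the fingers, x is the direction in which the jaws open and shut, and the axes are right-handed (so a half turn about y gives the same grasp; the last joint's range is limited). The gripper opens to 91 mm and grips with 3 to 60 N. Pads are 32 mm wide; open, the fingers measure 118 mm over their backs; the gripper's body (76 mm by 178 mm) begins 60 mm behind the grasp point.
Start: joints at [59.043, 28.281, 77.091, -0, 74.628, -5.472], TCP at [0.269, 0.564, 0.214] pointing down, gripper open.
Joint ranges: [-166.48, 166.48], [-47.26, 123.95], [12.59, 153.08], [-70.14, 250.14], [6.76, 159.57], [-176.63, 176.63]. Speed limits (degrees/s): [108.29, 108.29, 147.25, 172.46, 172.46, 172.46].

INTERFACE

Orientations are given as a 3x3 rotation matrix whose columns are the frame's x, y, z axes.
In Python, from bench import ctrl gives the robot as it stands. The module is installed in compiled form; this text tells all that it offers. Calls block until the motion is done:
- ctrl.goto(position, orientation): joint-space move of the TCP to a pose.
- ctrl.move_l(position, vel=0.15, ori=None, contact_N=None): straight line of the TCP; ori=None keeps the orientation; vel is the mean speed in m/s. With contact_N (N) it stops when the force on the tool has changed by that much, and returns True; else False.
- ctrl.movej(angles): joint-space move.
- ctrl.command_gripper(opening): opening from 0.0 (shut) to 1.0 (fully open); the grip force is fixed at half the most; returns when the fingers have stopped.
- ctrl.sleep(seconds).
- ctrl.ik(position, orientation): joint angles nearest the present ones, or None.
- ctrl.read_camera(name): name is "scene" or "top" or "wrist"; returns the picture (480x640x3 uint8, blue, green, red); there is no depth.
- ctrl.camera_params(name): a dict with "fx", "fy", "cx", "cy" (pixels), "pose" (4x4, takes a point from camera to world coordinates); the wrist camera has in their place "T_tool_cam" (4x4, takes a point from camera to tool coordinates, whose origin is the TCP and whose axes are the tool frame's). Camera axes: x right, y up, looking along -z (the intrinsics and any distortion apply to the point x, -y, -z); pixel columns grow to the right and rows downward; lengths in m; the calibration is good to about 2 mm. A picture is of the moment at which its call begins: read the wrist's pose just before it. camera_params takes no time and is no camera call.
A pose or a line that the arm cannot do raises ctrl.MotionError and nothing moves.
- ctrl.sign_off(): hands the job in, once; it reports no verdict.
Readings, each from a call of its own:
- ctrl.current_t(): time.
- ctrl.current_q(): joint angles.
- ctrl.current_dq(): joint speeds.
- ctrl.current_effort(): joint torques, N m.
- ctrl.current_tool_pos(): TCP position.
- ctrl.current_eef_rot(): TCP orientation.
- ctrl.current_contact_force(): force on the tool from outside, world axes, zero at the start.
- ctrl.current_wrist_torque(): the same for the moment, N m.
- ctrl.current_grip_width(): opening from 0.0 (shut) to 1.0 (fully open).
Only numpy, scipy, OpenCV 4.12 (cv2) and the standard library are available. Lean on these libraries where they do the work, as an engineer would, in place of code of your own. Each camera call takes 0.05 s, during which the arm holds its last target.

TASK

The spent humidity cassette lies in the bay of the transit crate, under the clear lid, and is longer than the open hand hatch: take it out through the hatch. The logger blocks one end of the bay, so back the cassette under the lid towards the other, free end, tip the end beside the logger up through the hatch and draw the cassette out on the slant, without pressing hard on the lid, touching the vase or disturbing anything else. Finish still holding the cassette in the gripper, motionless above the crate and wholly clear of the lid by at least 5 cm; do not put it down.

Things in the scene. Friction and masses are not known exactly. Their poses are not given: they have to be found in the camera images.
- cassette: the spent cassette to take out: a rigid straight bar of white plastic, grey at both ends, with dark cross slots, 220 mm long, 32 mm wide, 28 mm high, about 0.3 kg. It lies loose and flat on the floor of the crate's bay, roughly in the middle of the bay's length. Origin at the centre of its underside; its own y axis runs along its length, z up.
- cassette_end_a (a point): centre of the cassette's end face at its own +y end, 14 mm above its underside
- cassette_end_b (a point): centre of the cassette's end face at its own -y end, 14 mm above its underside
- crate: fixed plywood crate, 314 (own x) by 368 mm (own y), walls 12 mm thick, 90 mm high with its lid. Origin: centre of its underside; +x away from the robot. Foam-lined inner floor 20 mm above the table. Cassette bay: the half nearer the robot, x -145 to +5, y -172 to +172 mm, empty but for cassette, logger and card. The other half (x +5 to +145) has foam 30 mm deep with the vase bedded in it.
- lid: the clear lid, 4 mm thick, screwed fast on top of the crate's walls: underside 66 mm above the crate's inner floor, top 70 mm above it. It covers the whole crate except the hatch. Origin at the centre of its underside, axes as the crate's.
- hatch (a point): centre of the hatch, level with the lid's top face, axes as the crate's: a rectangular opening with thin black edge trim over the middle of the bay, 164 mm along the crate's y by 150 mm along its x; on the robot's side the crate wall, as high as the lid, bounds it. The last 90 mm of the bay at both ends are under the lid.
- logger: the climate logger, a grey box 60 mm (x) by 46 mm (y) by 30 mm high, fixed to the bay's floor at one of the two ends of the bay, on the bay's middle line, 146 mm from the hatch centre, its inner face 123 mm from the hatch centre. At which end it is varies. Origin at the centre of its underside.
- card: the humidity indicator card, a thin flat paper card 60 by 44 mm with three round spots, stuck to the bay's floor at the free end of the bay, opposite the logger; it may be slid over. There the bay is free up to the crate's end wall, 172 mm from the hatch centre. Origin at the centre of its underside.
- vase: dark turned wooden vase 180 mm long, 56 mm thick, lying along the crate's y in the foam bed of the far half, under the lid; not to be touched. Origin under its middle.
- screwdriver: screwdriver with a black handle, 180 mm long, 26 mm thick, lying on the lid over the vase, along the crate's y, about 180 mm beyond the hatch centre in the crate's x; leave it. Origin under its middle.
- spare: fresh cassette of the same make lying on the table beside the crate; not the one to take. Origin at the centre of its underside, own y along its length.
- tape: roll of tape lying flat on the table, 100 mm across, 48 mm high; leave it. Origin under its centre.
- brush: wooden brush on the table, 200 mm long; leave it. Origin under its middle.
- hatch_cover: the hatch's own clear cover plate with a black grip, 148 by 162 mm, lying on the table; leave it. Origin under its centre.
- foam_block: white foam block 110 by 70 by 50 mm on the table; leave it. Origin under its centre.
- foam_strip: white foam strip 50 by 160 by 30 mm on the table; leave it. Origin under its centre.
- dish: white bowl 84 mm across, 30 mm high, on the table; leave it. Origin under its centre.
Things that resemble listed ones, but are neither listed nor needed, are in the scene too. What is shaped like the cassette but blue or yellow is not meant.

How it is judged:
By the outcome, as a careful person would: the job done as asked, in the order asked, and still so for the second after the job is handed in, while the arm keeps its last pose, push and grip.
It also fails if it takes over 42 s, if anything falls off the work surface, if the arm or the gripper's body presses on something with over 40 N, if the wrist force passes 120 N, or if a joint passes its speed limit or range.

## Working session

There is one attempt and no reset: what is moved stays moved. The work goes in short steps, each a Python script; the robot and the scene stay as the last script left them, time stands still between calls to the robot, and variables do not carry over. Pictures are saved under pics/ and viewed, and the job is handed in when it is done.

```bash
mkdir -p pics; ls
python3 - <<'E'
from bench import ctrl
import cv2, numpy as np
np.set_printoptions(precision=4,suppress=True)
print(ctrl.current_t())
for n in ["scene","top","wrist"]:
    cv2.imwrite(f"pics/{n}0.png",ctrl.read_camera(n)); print(n,ctrl.camera_params(n))
print(ctrl.current_tool_pos(),ctrl.current_eef_rot(),ctrl.current_t())
E
```

```text
pics
0.0
scene {'fx': 596.1980892788655, 'fy': 596.1980892788655, 'cx': 324.7702764725011, 'cy': 243.1797058848078, 'pose': array([[ 0.8604, -0.4022,  0.3129,  0.9241],
       [ 0.5093,  0.6605, -0.5517, -0.8058],
       [ 0.0153,  0.634 ,  0.7732,  1.2125],
       [ 0.    ,  0.    ,  0.    ,  1.    ]])}
top {'fx': 593.0650167000673, 'fy': 593.0650167000673, 'cx': 325.10042088567195, 'cy': 242.45816217407335, 'pose': array([[ 0.001 ,  0.9958, -0.0917,  0.3112],
       [-1.    ,  0.0007, -0.0034, -0.0139],
       [-0.0033,  0.0917,  0.9958,  1.811 ],
       [ 0.    ,  0.    ,  0.    ,  1.    ]])}
wrist {'fx': 360.4158347944405, 'fy': 360.4158347944405, 'cx': 317.9552694549252, 'cy': 236.191187998108, 'T_tool_cam': array([[ 1.    , -0.0011,  0.0008,  0.0001],
       [ 0.001 ,  0.2809, -0.9597, -0.1714],
       [ 0.0008,  0.9597,  0.2809,  0.0798],
       [ 0.    ,  0.    ,  0.    ,  1.    ]])}
[0.2688 0.564  0.2135] [[ 0.4303 -0.0005 -0.9027]
 [ 0.9027 -0.0008  0.4303]
 [-0.0009 -1.      0.0001]] 0.15
```

View pics/scene0.png

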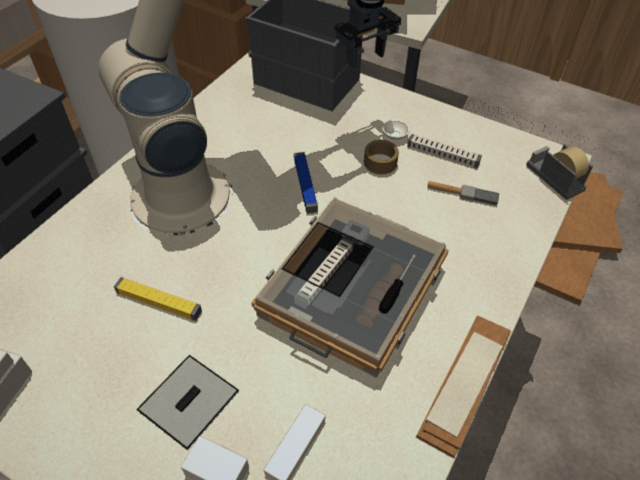

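View pics/top0.png

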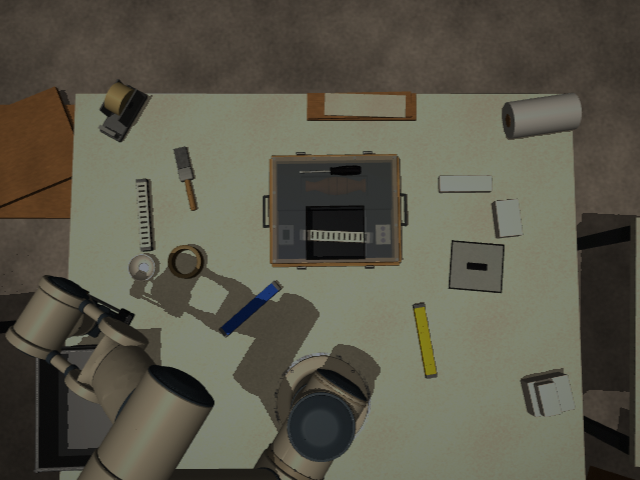

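View pics/wrist0.png

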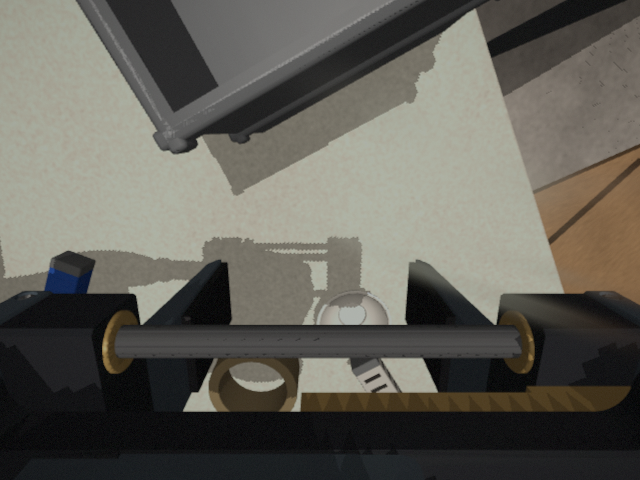

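Run:
```python
import cv2
a=cv2.imread("pics/top0.png")[145:275,255:415]; cv2.imwrite("pics/topc.png",cv2.resize(cv2.convertScaleAbs(a,alpha=1.6),None,fx=5,fy=4.6,interpolation=cv2.INTER_CUBIC))
a=cv2.imread("pics/scene0.png")[190:370,240:460]; cv2.imwrite("pics/scenec.png",cv2.resize(cv2.convertScaleAbs(a,alpha=1.3),None,fx=3.3,fy=3.3,interpolation=cv2.INTER_CUBIC))
```

```text
(no output)
```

View pics/topc.png

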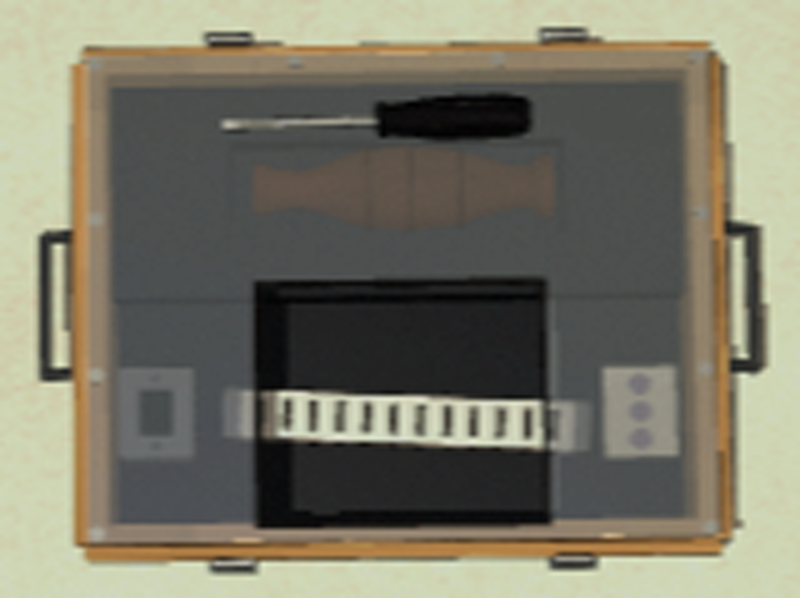

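View pics/scenec.png

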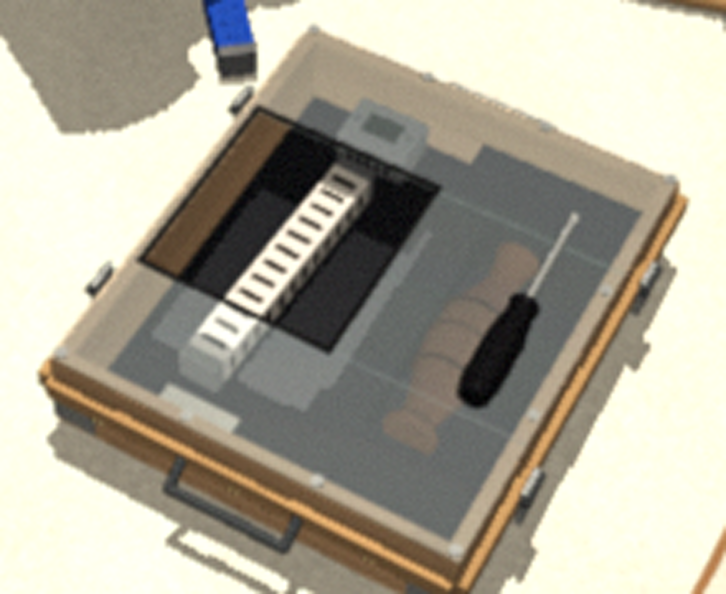

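```bash
cat > h.py <<'E'
from bench import ctrl
import cv2, numpy as np
np.set_printoptions(precision=4,suppress=True)
def pix2z(px,K,pose,z):
    px=np.atleast_2d(px).astype(float)
    d=np.c_[(px[:,0]-K['cx'])/K['fx'],-(px[:,1]-K['cy'])/K['fy'],-np.ones(len(px))]@pose[:3,:3].T
    o=pose[:3,3]; return o+d*((z-o[2])/d[:,2])[:,None]
def proj(P,K,pose):
    P=np.atleast_2d(P); c=(P-pose[:3,3])@pose[:3,:3]
    return np.c_[K['cx']-K['fx']*c[:,0]/c[:,2],K['cy']+K['fy']*c[:,1]/c[:,2]]
E
python3 - <<'E'
from h import *
K=ctrl.camera_params("top")
f=lambda l:[(255+x/5,145+y/4.6) for x,y in l]
h=pix2z(f([(256,282),(546,280),(551,526),(256,526)]),K,K['pose'],.09);print(h,h.mean(0))
c=pix2z(f([(85,48),(715,45),(722,552),(86,557)]),K,K['pose'],.09);print('lid',c,c.mean(0))
b=pix2z(f([(224,390),(590,402),(588,450),(223,437)]),K,K['pose'],.048);print(b,b.mean(0))
S=ctrl.camera_params("scene")
g=lambda l:[(240+x/3.3,190+y/3.3) for x,y in l]
h=pix2z(g([(440,188),(330,352),(143,261),(258,109)]),S,S['pose'],.09);print(h,h.mean(0))
b=pix2z(g([(373,172),(233,361),(188,344),(332,162)]),S,S['pose'],.048);print(b,b.mean(0))
for n,R in (("+x",np.array([[1,0,0],[0,0,1],[0,-1,0.]])),("-x",np.array([[-1,0,0],[0,0,-1],[0,-1,0.]]))):
    print(n,ctrl.ik([.47,.02,.3],R))
E
```

```text
[[ 0.576   0.0475  0.09  ]
 [ 0.5774 -0.1224  0.09  ]
 [ 0.4204 -0.1246  0.09  ]
 [ 0.4203  0.0469  0.09  ]] [ 0.4985 -0.0382  0.09  ]
lid [[ 0.7277  0.1492  0.09  ]
 [ 0.7298 -0.223   0.09  ]
 [ 0.4041 -0.2237  0.09  ]
 [ 0.4006  0.1456  0.09  ]] [ 0.5656 -0.038   0.09  ]
[[ 0.5115  0.0679  0.048 ]
 [ 0.5038 -0.151   0.048 ]
 [ 0.4725 -0.1496  0.048 ]
 [ 0.4808  0.0683  0.048 ]] [ 0.4922 -0.0411  0.048 ]
[[ 0.5766  0.0463  0.09  ]
 [ 0.5794 -0.1219  0.09  ]
 [ 0.4269 -0.1232  0.09  ]
 [ 0.4226  0.0428  0.09  ]] [ 0.5014 -0.039   0.09  ]
[[ 0.5123  0.0654  0.048 ]
 [ 0.5114 -0.1388  0.048 ]
 [ 0.4763 -0.143   0.048 ]
 [ 0.4805  0.0577  0.048 ]] [ 0.4951 -0.0397  0.048 ]
+x [-4.8419 10.8483 90.3119 -0.     78.8398 -4.8419]
-x [ -4.8419  10.8483  90.3119  -0.      78.8398 175.1581]
```

Run:
```python
from h import *
R=np.array([[1,0,0],[0,0,1],[0,-1,0.]])
p=ctrl.current_tool_pos(); ctrl.move_l(p+[0,0,.08],vel=.3)
ctrl.goto([.49,-.12,.30],R)
ctrl.sleep(.1)
T=np.eye(4);T[:3,:3]=ctrl.current_eef_rot();T[:3,3]=ctrl.current_tool_pos()
im=ctrl.read_camera("wrist");np.save("T1.npy",T);cv2.imwrite("pics/w1.png",im);print(T,ctrl.current_t(),ctrl.current_q())
```

```text
[[ 1.     -0.     -0.001   0.4902]
 [ 0.001   0.0001  1.     -0.1195]
 [-0.     -1.      0.0001  0.3   ]
 [ 0.      0.      0.      1.    ]] 3.2667 [-20.4936  13.8797  86.1975   0.0012  79.9248 -20.5448]
```

View pics/w1.png

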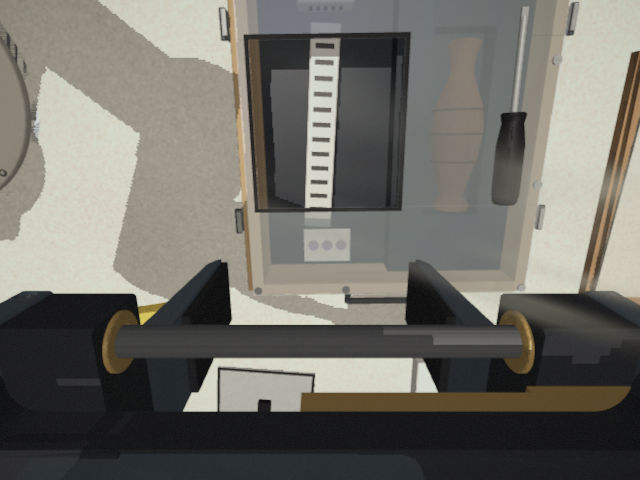

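Run:
```python
import cv2
a=cv2.imread("pics/w1.png")[0:280,220:440]; cv2.imwrite("pics/w1c.png",cv2.resize(cv2.convertScaleAbs(a[:140],alpha=1.2),None,fx=3.6,fy=3.6,interpolation=cv2.INTER_CUBIC))
cv2.imwrite("pics/w1d.png",cv2.resize(cv2.convertScaleAbs(a[140:],alpha=1.2),None,fx=3.6,fy=3.6,interpolation=cv2.INTER_CUBIC))
```

```text
(no output)
```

View pics/w1c.png

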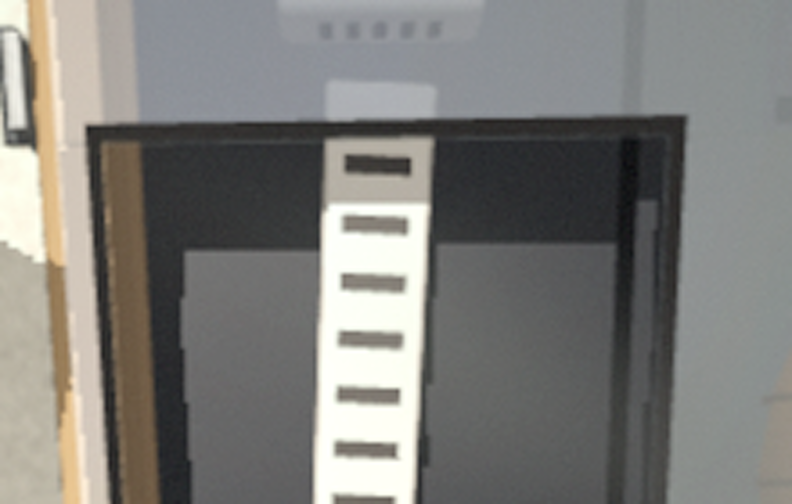

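View pics/w1d.png

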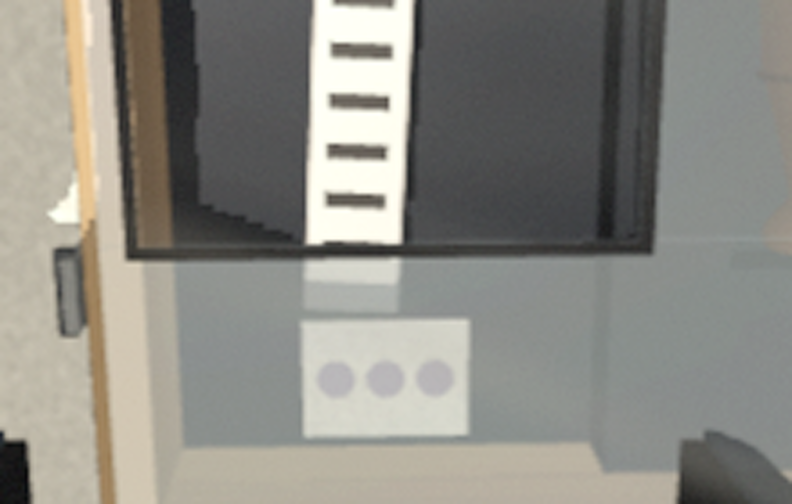

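Run:
```python
from h import *
W=ctrl.camera_params("wrist");pose=np.load("T1.npy")@W['T_tool_cam']
c=lambda x,y:(220+x/3.6-.36,y/3.6-.36); d=lambda x,y:(220+x/3.6-.36,140+y/3.6-.36)
h=pix2z([c(88,125),c(685,117),d(653,253),d(127,260)],W,pose,.09);print(h,h.mean(0))
b=pix2z([c(328,82),c(437,85),d(400,283),d(304,281)],W,pose,.048);print(b,b.mean(0))
print(np.degrees(np.arctan2(-(b[0]+b[1]-b[2]-b[3])[0],(b[0]+b[1]-b[2]-b[3])[1])), np.linalg.norm((b[0]+b[1]-b[2]-b[3])/2))
l=pix2z([c(283,8),c(483,8)],W,pose,.05);print('logger inner top edge',l)
w=pix2z([d(188,447),d(590,441)],W,pose,.02);print('floor end wall',w)
w=pix2z([d(302,321),d(468,318),d(470,437),d(303,438)],W,pose,.02);print('card',w.mean(0))
```

```text
[[ 0.4197  0.0474  0.09  ]
 [ 0.5766  0.0496  0.09  ]
 [ 0.5797 -0.1219  0.09  ]
 [ 0.4218 -0.1244  0.09  ]] [ 0.4994 -0.0373  0.09  ]
[[ 0.4821  0.0683  0.048 ]
 [ 0.5137  0.0676  0.048 ]
 [ 0.5055 -0.1414  0.048 ]
 [ 0.4733 -0.1408  0.048 ]] [ 0.4936 -0.0366  0.048 ]
-2.338851180832103 0.20919792582237928
logger inner top edge [[0.4694 0.0864 0.05  ]
 [0.5263 0.0866 0.05  ]]
floor end wall [[ 0.4286 -0.2107  0.02  ]
 [ 0.5776 -0.2081  0.02  ]]
card [ 0.5017 -0.1842  0.02  ]
```

```bash
cat >> h.py <<'E'
from scipy.spatial.transform import Rotation as Ro
R0=np.array([[1,0,0],[0,0,1],[0,-1,0.]])
S=.145; H=.0045
CY=np.radians(0.6)
def rb(yaw,th): return Ro.from_euler('z',yaw).as_matrix()@Ro.from_euler('x',np.radians(th)).as_matrix()
def tcp(corner,yaw,th): # corner: bottom -y end, mid-width
    R=rb(yaw,th); return np.array(corner)+R@[0,S,H], R@R0
E
python3 - <<'E'
from h import *
YB=np.radians(-2.3)
c0=np.array([.493,-.0415,.020])+rb(YB,0)@[0,-.11,0]
g,Rg=tcp(c0,YB,0); print(g)
P=[(g,Rg)]
xc=.4965
for th,y,z in [(0,-.203,.0215),(6,-.200,.022),(12,-.197,.022),(18.5,-.194,.022)]:
    P.append(tcp([xc,y,z],CY,th))
p,R=P[-1]; d=R@[0,0,1]; 
for k in (.06,.12,.16): P.append((p+d*k,R))
q0=ctrl.current_q()
for p,R in P: print(p,ctrl.ik(p,R))
ctrl.command_gripper(.65)
ctrl.goto(g+[0,0,.10],Rg)
ctrl.sleep(.1)
cv2.imwrite("pics/w2.png",ctrl.read_camera("wrist"))
print(ctrl.current_t(),ctrl.current_contact_force())
E
```

```text
[ 0.4944 -0.0065  0.0245]
[ 0.4944 -0.0065  0.0245] [ -7.6797  34.4335 106.0899  -0.      39.4767  -5.3797]
[ 0.495 -0.058  0.026] [-13.5526  34.4497 105.485   -0.      40.0654 -14.1526]
[ 0.495  -0.0563  0.0416] [-17.4381  33.3032 104.1862   8.1284  44.6639 -23.9315]
[ 0.495  -0.0561  0.0565] [-21.3104  32.809  102.6552  14.5849  49.9974 -31.8476]
[ 0.4951 -0.0579  0.0723] [-25.4165  32.9406 100.7384  20.0349  56.3394 -38.6609]
[ 0.4945 -0.001   0.0913] [-19.5679  30.2519 102.1786  21.0535  56.0075 -33.3172]
[0.4939 0.0559 0.1104] [-13.3279  27.8736 102.6449  21.7862  56.0783 -27.2291]
[0.4935 0.0938 0.123 ] [ -9.0112  26.505  102.4069  22.0813  56.3276 -22.8007]
4.925 [ 0.4465  0.2894 -0.0739]
```

View pics/w2.png

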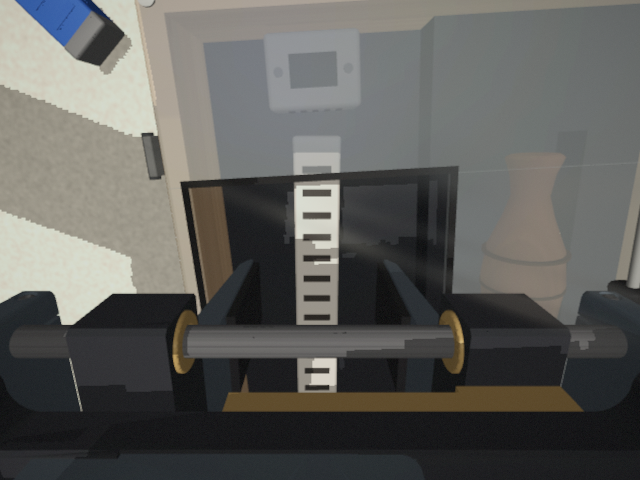

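The picture shows the white, grey-ended cassette at (317,270), parallel to the jaws and centred between them. The logger is at (313,70), and the blue bar, which is not meant, is at (70,30). I'm descending and gripping.

Run:
```python
from h import *
p=ctrl.current_tool_pos()
hit=ctrl.move_l([p[0],p[1],.045],vel=.12,contact_N=6)
print(hit,ctrl.current_tool_pos())
if not hit:
    hit=ctrl.move_l([p[0],p[1],.0245],vel=.05,contact_N=5); print(hit,ctrl.current_tool_pos())
    ctrl.command_gripper(0.0)
    print(ctrl.current_grip_width()*91,ctrl.current_contact_force())
    cv2.imwrite("pics/w3.png",ctrl.read_camera("wrist"))
print(ctrl.current_t())
```

```text
False [ 0.4958 -0.0075  0.0455]
False [ 0.4953 -0.0074  0.0243]
31.57564016041457 [-1.      0.1742  3.6334]
6.8833
```

View pics/w3.png

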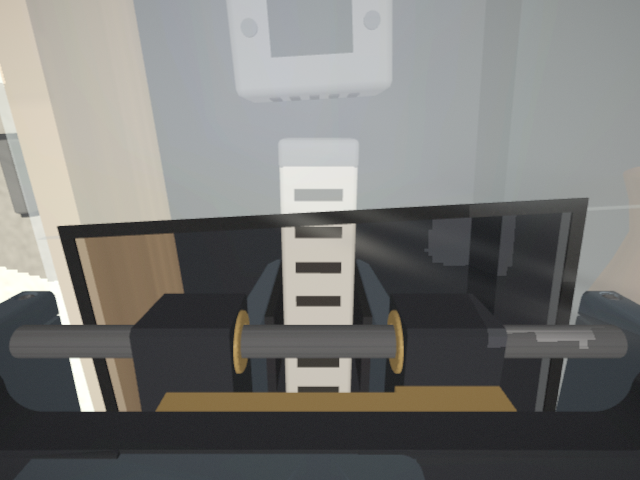

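Gripped: width is 31.6 mm, and the bar runs straight between the fingers. Next I'll slide it towards the free end.

Run:
```python
from h import *
g,R=tcp([.4965,-.203,.0218],CY,0)
p=ctrl.current_tool_pos()
ctrl.move_l([p[0],p[1],.0265],vel=.03)
print(ctrl.current_contact_force(),ctrl.current_tool_pos())
print(ctrl.move_l([g[0],g[1],.0265],vel=.06,ori=R,contact_N=8))
print(ctrl.current_contact_force(),ctrl.current_tool_pos(),ctrl.current_t())
cv2.imwrite("pics/w4.png",ctrl.read_camera("wrist"))
a=ctrl.read_camera("scene")[190:370,240:460]; cv2.imwrite("pics/s4.png",cv2.resize(cv2.convertScaleAbs(a,alpha=1.3),None,fx=3.3,fy=3.3,interpolation=cv2.INTER_CUBIC))
```

```text
[ 0.6259  0.677  -2.8733] [ 0.4955 -0.0074  0.0265]
False
[ 0.5165 -0.0692 -2.786 ] [ 0.4949 -0.0578  0.0265] 8.125
```

View pics/w4.png

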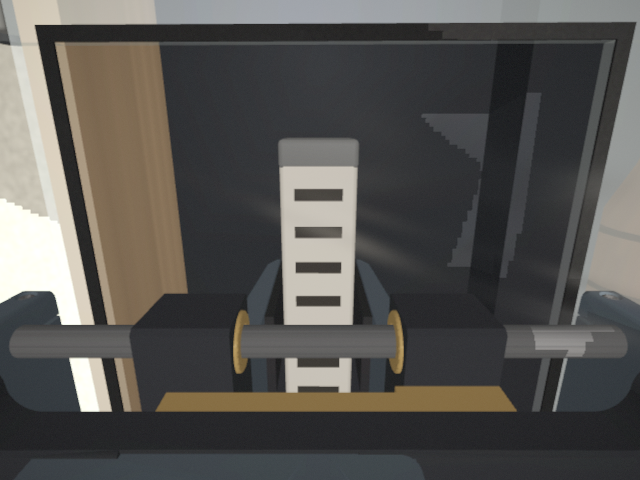

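View pics/s4.png

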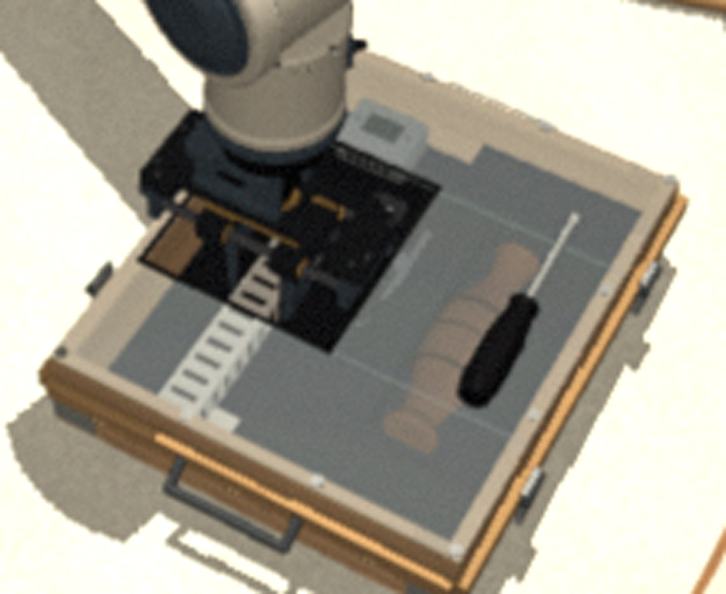

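The cassette's near end at (317,140) is now well inside the hatch, whose edge is at row 35. The other end reaches almost to the end wall over the card. There was no contact force. I'll check the grip offset before tilting.

Run:
```python
from h import *
W=ctrl.camera_params("wrist");T=W['T_tool_cam']
for yy in (-.0235,.0045):
  for px in ((280,142),(356,142),(318,139)):
    d=T[:3,:3]@[(px[0]-W['cx'])/W['fx'],-(px[1]-W['cy'])/W['fy'],-1]
    o=T[:3,3]; print(yy,o+d*(yy-o[1])/d[1])
```

```text
-0.0235 [-0.0154 -0.0235  0.0753]
-0.0235 [ 0.0148 -0.0235  0.0753]
-0.0235 [-0.0003 -0.0235  0.0764]
0.0045 [-0.0182  0.0045  0.0744]
0.0045 [0.0177 0.0045 0.0745]
0.0045 [-0.0003  0.0045  0.0758]
```

Run:
```python
from h import *
for th,y,z in [(6,-.200,.0225),(12,-.197,.0225),(18.5,-.194,.0225)]:
    p,R=tcp([.4965,y,z],CY,th)
    hit=ctrl.move_l(p,vel=.05,ori=R,contact_N=7)
    print(th,hit,ctrl.current_contact_force(),ctrl.current_tool_pos()-p,ctrl.current_t())
    if hit: break
cv2.imwrite("pics/w5.png",ctrl.read_camera("wrist"))
a=ctrl.read_camera("scene")[190:370,240:460]; cv2.imwrite("pics/s5.png",cv2.resize(cv2.convertScaleAbs(a,alpha=1.3),None,fx=3.3,fy=3.3,interpolation=cv2.INTER_CUBIC))
```

```text
6 False [-0.3556  0.6449 -3.0354] [-0.0001 -0.0002 -0.0001] 8.6917
12 False [-1.3114 -0.4811 -2.9919] [-0.0003 -0.0001 -0.0004] 9.1417
18.5 False [ 0.0793  0.0631 -2.8178] [-0.0003  0.0001 -0.0005] 9.6083
```

View pics/w5.png

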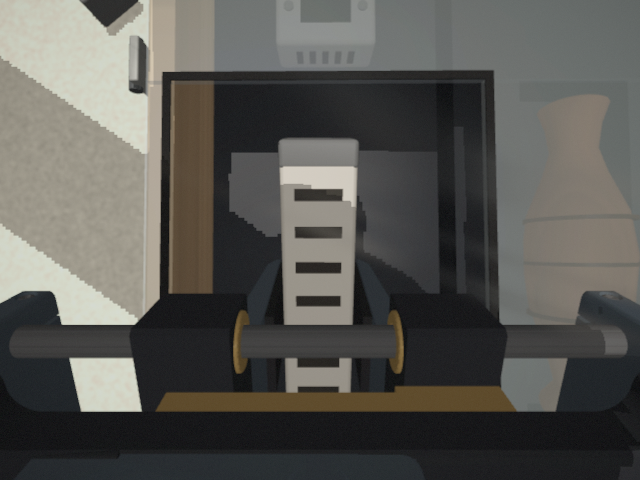

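View pics/s5.png

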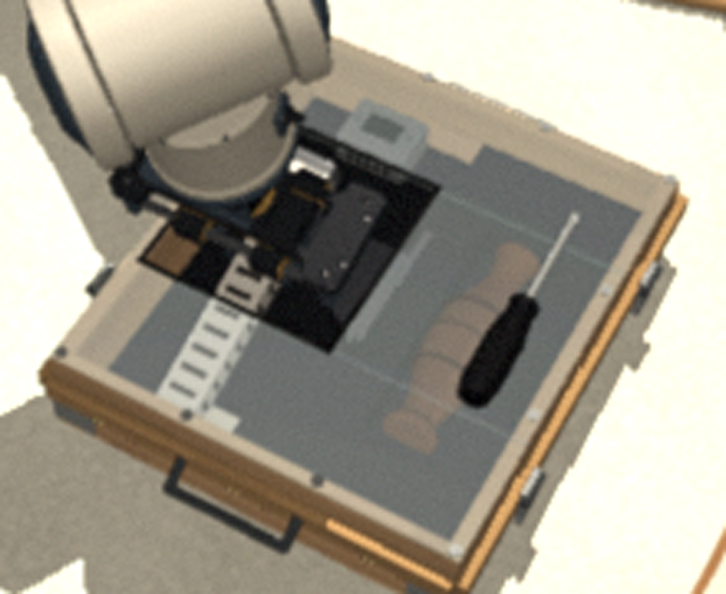

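No slip: the cassette end is still at row 139, and only its weight shows on the force sensor. I'll draw it out along the slant.

Run:
```python
from h import *
p,R=tcp([.4965,-.194,.0225],CY,18.5)
d=rb(CY,18.5)[:,1]
hit=ctrl.move_l(p+d*.14,vel=.09,contact_N=7)
print(hit,ctrl.current_contact_force(),ctrl.current_tool_pos()-p-d*.14,ctrl.current_t())
if not hit:
    q=p+d*.14
    print(ctrl.move_l(q+[0,0,.15],vel=.12,contact_N=8))
    f,Rf=tcp([.4965,-.15,.23],CY,0)
    ctrl.move_l(f,vel=.1,ori=Rf)
    ctrl.sleep(.5)
print(ctrl.current_contact_force(),ctrl.current_tool_pos(),ctrl.current_dq(),ctrl.current_grip_width()*91,ctrl.current_t())
cv2.imwrite("pics/w6.png",ctrl.read_camera("wrist"))
cv2.imwrite("pics/s6.png",ctrl.read_camera("scene"))
cv2.imwrite("pics/t6.png",ctrl.read_camera("top"))
```

```text
False [-0.0751  0.2697 -1.5344] [ 0.     -0.0003 -0.0001] 11.4167
False
[ 0.3733 -0.0165 -3.9926] [ 0.495  -0.005   0.2345] [ 0.0709 -0.0267  0.0236  0.0339 -0.0167  0.0315] 31.4182160887526 14.3333
```

View pics/s6.png

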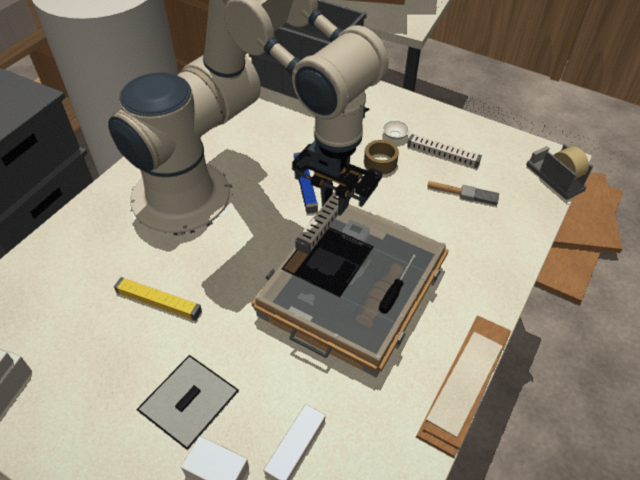

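View pics/w6.png

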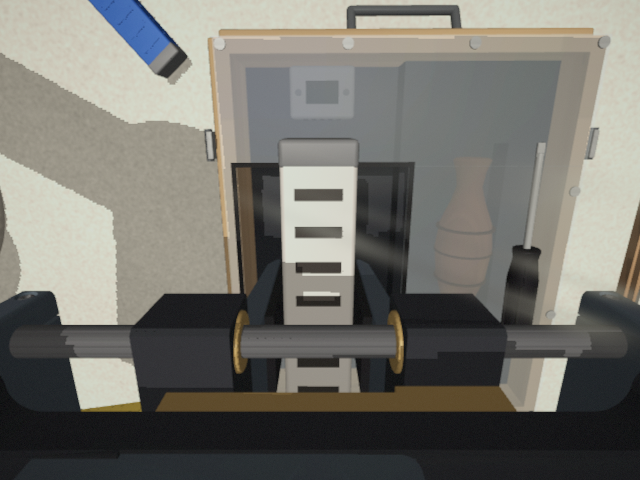

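View pics/t6.png

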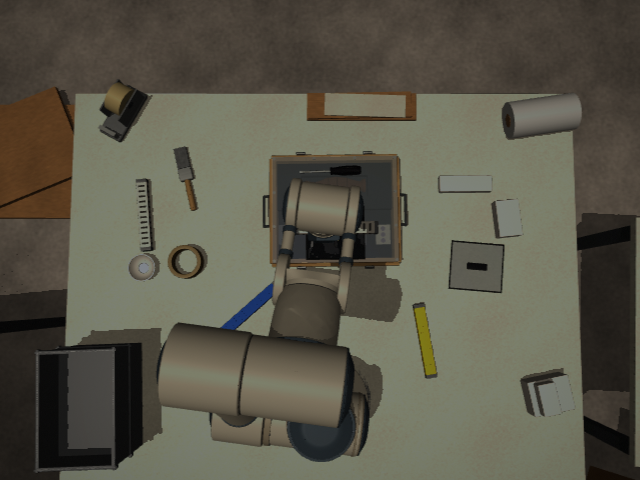

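The cassette is held level with its underside at about z = 0.23 m. The card, logger, vase and screwdriver are where they were.

Run:
```python
from h import *
print(ctrl.current_dq(),ctrl.current_t()); ctrl.sign_off()
```

```text
[ 0.0034  0.0998 -0.0099  0.1432 -0.0846 -0.0119] 14.4833
the job is handed in; nothing more can be done
```

The cassette is out of the crate, and the job was handed in at 14.5 s of the 42 s allowed. The gripper holds the cassette still above the crate, level and about 14 cm above the lid.

- **How it came out:** I gripped the white, grey-ended cassette through the hatch and backed it about 52 mm under the lid towards the free (card) end. Then I tipped the logger-side end up 18.5° and drew the cassette out along the slant. Once its rear end was clear, I lifted and levelled it.
- **Forces:** The force readings after each step stayed near the cassette's own weight, and none of the contact stops tripped.
- **Grip:** The grip width was 31.4 mm, and the cassette had not slipped in the jaws.
- **Surroundings:** In the last pictures the logger, card, vase, screwdriver and the things on the table look unmoved; the arm hid part of the blue bar.
- **Disagreement:** My first wrist-camera measurement gave a cassette length of 209 mm instead of 220 mm, because I misread the end edge through the lid. I corrected the reading, and it then agreed with the top camera before I gripped.

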